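# Find the rocking pot lid on the vanity tray and press it home

## Robot

A 6-joint arm with a two-finger parallel gripper is mounted at the origin on the work surface. World frame = base frame: x ahead of the robot, y to its left, z up, the work surface at z = 0. Lengths are in m, angles in rad, forces in N, time in s.
With the tool pointing down it reaches from about 0.325 to 0.9 m from the base axis. Payload 3.5 kg.
Tool frame: the origin (TCP) lies on the mounting face of the last link; the fingertips stand 173 mm ahead of it and the grasp point (between the pads) lies 155 mm ahead of it; z points along the fingers, y is the line along which they close (so a half turn about z gives the same grasp; the last joint's range is limited). The gripper opens to 85 mm and grips with 20 to 120 N. Pads are 22 mm wide; open, the fingers measure 114 mm over their backs; the gripper's body (76 mm by 85 mm) begins 54 mm behind the grasp point. The pads swing forward as they close: fully open they stand 13 mm farther back than shut.
Start: joints at [1.085, 0.276, -0.026, 1.268, 0, 1.467], TCP at [0.233, 0.58, 0.405] pointing down, gripper open.
Joint ranges: [-3.12, 3.12], [-0.85, 1.88], [-1.08, 1.24], [-1.95, 2.15], [-1.57, 1.53], [-3.14, 3.14]. Speed limits (rad/s): [2.57, 2.57, 3.14, 3.14, 3.14, 3.14].

## Interface

Orientations are given as a rotation vector (axis times angle).
In Python, from bench import bot, imaging gives the robot as it stands.
- The arm moves only by the tool drive_tool, never from a script. Its argument "deltas" is text: rows parted by semicolons, each of 5 numbers parted by spaces: the closure, from -1 (fully open) to 1 (shut), then the shift along the world's x, y, z in cm, then the turn about the world's z in rad. A call has 1 to 20 rows; each row shifts and turns the commanded pose from where the row before left it; what a row does not reach is not made up. A row lasts 1/10 s, in which the tool goes at most 50 mm and 8.59 degrees, less where a joint would pass 70% of its speed; a pose out of reach is approached as far as the arm can. A call is refused whole if a number of a shift passes 5 or a number of a turn 0.15, either way. A call with a gripper value outside its range is refused whole. The fingers move at their own pace and stop on an object; "squeeze" is the grip in N (left out, the last holds). Time passes only in rows, so rows that do not move let the fingers close. It gives the time, the measured TCP pose, the force, the opening and the grip force at its end, in the units of the state.
- bot.observe(): the state, without advancing time (a new reading comes with each control period).
- imaging.get_image(name): name is "scene" or "top"; returns a dict with "frame" (480x640x3 uint8, blue, green, red), "fov_y" (degrees; the focal length in pixels is half the picture's height over the tangent of half this angle, whatever the lens; pixels are square), "cx", "cy" (the principal point, pixels), "eye" and "orientation" of the camera in the world. Camera axes: x right, y up, looking along -z (the intrinsics and any distortion apply to the point x, -y, -z); pixel columns grow to the right and rows downward; lengths in m; the calibration is good to about 2 mm. A picture is of the moment at which its call begins. There is no depth.
- bot.sign_off(): hands the job in; it is judged then, once.
The state is a dict: "clock": time; "joints": joint angles; "joint_vel": joint speeds; "joint_efforts": joint torques, N m; "tcp_pos": TCP position; "tcp_rot": TCP orientation; "wrist_force": force on the tool from outside, world axes, zero at the start; "moment": the same for the moment, N m; "gripper_width": finger opening in m; "gripper_force": force on a finger pad.
Only numpy, scipy, OpenCV 4.12 (cv2) and the standard library are available. Lean on these libraries where they do the work, as an engineer would, in place of code of your own. Each camera call takes 0.05 s, during which the arm holds its last target. There are 200 camera calls.

## Task

One of the four bamboo lids on the ceramic vanity tray has slipped off its seat and rocks when you press its edge. Press on the lids with the fingertips to find it, then press and nudge that one home, so that all four lids sit flat and firm in their pots. Only touch the lids and never lift one, leave the curler, pump bottle and brush canister where they are, and finish clear of everything.

Things in the scene. Friction and masses are not known exactly. Their poses are not given: they have to be found in the camera images.
- tray: Two-tier white ceramic tray, fixed. Origin on the table under the middle of the upper tier; z up, x, y along its sides. Lower tier x -95..95, y -95..180 mm, 40 high; upper tier 190 x 190, walls 62 mm above the table. Four identical pots stand fixed in the upper tier, centres at x, y = +-45 mm. Three lipsticks up to 78 mm high and a compact fill the open part of the lower tier (y over 95).
- pot_a_mouth (a point): Centre of a white ceramic pot's mouth, level with its flat rim, 88 mm above the table; z up, yaw means nothing. Pot 64 mm across, mouth 51 mm, rim 6.5 mm wide. All four pots are alike and fixed.
- pot_b_mouth (a point): Centre of a white ceramic pot's mouth, level with its flat rim, 88 mm above the table; z up, yaw means nothing. Pot 64 mm across, mouth 51 mm, rim 6.5 mm wide. A seated lid lies flat on the rim (top 96 mm above the table), centred within 1.5 mm, and stays firm wherever its top is pressed.
- pot_c_mouth (a point): Centre of a white ceramic pot's mouth, level with its flat rim, 88 mm above the table; z up, yaw means nothing. Pot 64 mm across, mouth 51 mm, rim 6.5 mm wide. The lid that is not seated has slipped 3 to 5.5 mm sideways, any way: its plug has climbed the rim on that side, which stands about 4 mm high (lean 2 to 5 degrees, centre 2 mm high). It may be any of the four.
- pot_d_mouth (a point): Centre of a white ceramic pot's mouth, level with its flat rim, 88 mm above the table; z up, yaw means nothing. Pot 64 mm across, mouth 51 mm, rim 6.5 mm wide. The slipped lid rocks under less than 1 N at its high edge, but stands 0.5 to 3 mm high while pressed; it drops in when its high side is pressed (a few N) and nudged towards the pot's centre by as much as it slipped.
- lid_a: One of four identical loose bamboo lids, about 45 g: flat disc 62 mm across, 8 mm thick, with a round plug beneath, 48 mm across, 3 mm deep, its lower edge bevelled 1.5 mm. Origin: centre of the disc's underside (88 mm above the table when seated); z up out of the flat top, which lies 8 mm above the origin; yaw means nothing. Any pot may carry any lid.
- lid_b: One of four identical loose bamboo lids, about 45 g: flat disc 62 mm across, 8 mm thick, with a round plug beneath, 48 mm across, 3 mm deep, its lower edge bevelled 1.5 mm. Origin: centre of the disc's underside (88 mm above the table when seated); z up out of the flat top, which lies 8 mm above the origin; yaw means nothing. Any pot may carry any lid.
- lid_c: One of four identical loose bamboo lids, about 45 g: flat disc 62 mm across, 8 mm thick, with a round plug beneath, 48 mm across, 3 mm deep, its lower edge bevelled 1.5 mm. Origin: centre of the disc's underside (88 mm above the table when seated); z up out of the flat top, which lies 8 mm above the origin; yaw means nothing. Any pot may carry any lid.
- lid_d: One of four identical loose bamboo lids, about 45 g: flat disc 62 mm across, 8 mm thick, with a round plug beneath, 48 mm across, 3 mm deep, its lower edge bevelled 1.5 mm. Origin: centre of the disc's underside (88 mm above the table when seated); z up out of the flat top, which lies 8 mm above the origin; yaw means nothing. Any pot may carry any lid.
- curler: Steel eyelash curler, about 110 x 60 mm and 4 mm high, lying on the table on the robot's side of the tray. Origin at its middle on the table. Bystander.
- pump_bottle: Frosted plastic pump bottle with a closed press-top, 54 mm across and 149 mm tall, standing on the table to the +y side of the tray. Origin at the centre of its underside. Bystander.
- canister: Cylindrical aluminium canister 72 mm across and 105 mm high holding five make-up brushes that reach about 210 mm above the table, standing to the -y side of the tray. Origin at the centre of its underside. Bystander.

How it is judged:
By the outcome, as a careful person would: the job done as asked, in the order asked, and still so for the second after the job is handed in, with the robot touching nothing.
It also fails if it takes over 64 s, if anything falls off the work surface, if the arm or the gripper's body presses on something with over 40 N, if the wrist force passes 120 N, or if a joint passes its speed limit or range.

## Working session

There is one attempt and no reset: what is moved stays moved. The work goes in short steps, Python scripts to look and compute and a tool call to move; the robot and the scene stay as the last step left them, time stands still between calls to the robot, and variables do not carry over. Pictures are saved under pics/ and viewed, at most 10 in all, crops included, and the job is handed in when it is done.

Besides the shell and the picture viewer there is one more tool, called by a JSON object that holds its "name" and its "arguments", one argument or row to a line. drive_tool: Moves the arm, as the interface text tells. Its arguments: {"type":"object","properties":{"deltas":{"type":"string"},"squeeze":{"type":"number"}},"required":["deltas"]}

```bash
mkdir -p pics; ls
python3 - <<'E'
from bench import bot, imaging
import cv2,numpy as np
for n in("scene","top"):
    d=imaging.get_image(n); cv2.imwrite(f"pics/{n}0.png",d["frame"])
    print(n,{k:v for k,v in d.items() if k!="frame"})
print(bot.observe())
E
```

```text
pics
scene {'fov_y': 54.23460512430288, 'cx': 312.98463751890495, 'cy': 239.33709053043106, 'eye': array([1.14451871, 0.25179675, 0.64265593]), 'orientation': array([0.59359032, 0.7436194 , 1.71682846])}
top {'fov_y': 57.45058552291446, 'cx': 319.4986267214256, 'cy': 238.14183890861722, 'eye': array([0.48305893, 0.09313234, 0.88367533]), 'orientation': array([ 0.04894175, -0.03604574, -1.54329313])}
{'clock': 0.1, 'joints': array([ 1.08459579e+00,  2.77084584e-01, -2.77567312e-02,  1.26799195e+00,
       -1.01409570e-05,  1.46740465e+00]), 'joint_vel': array([ 5.39525411e-05, -2.06269506e-03,  2.26450724e-03,  1.29472279e-03,
       -2.40634889e-04,  3.05537202e-04]), 'joint_efforts': array([ 2.66764191e-04, -4.46708536e+01,  2.96128911e+01,  8.45285598e-03,
       -1.21181420e-04, -7.98306786e-06]), 'tcp_pos': array([0.23329237, 0.57944216, 0.40364786]), 'tcp_rot': array([-5.97538839e-01, -3.08364802e+00,  3.06564096e-03]), 'wrist_force': array([-0.16547593, -0.8254632 , -0.54742389]), 'moment': array([-0.01011896,  0.04769273, -0.0562434 ]), 'gripper_force': 0.0, 'gripper_width': 0.0851869025547429}
```

View pics/scene0.png

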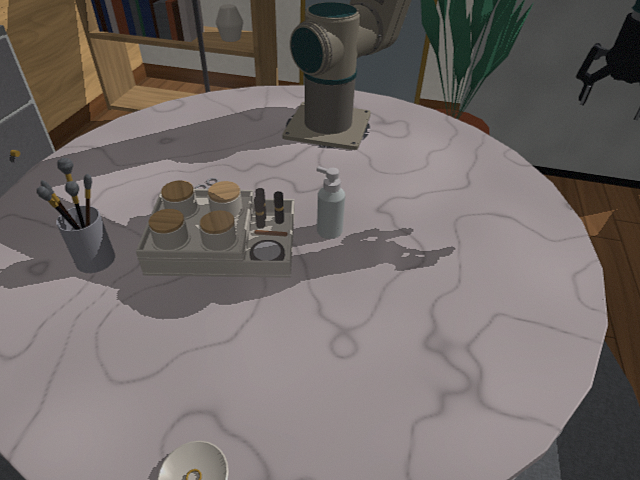

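View pics/top0.png

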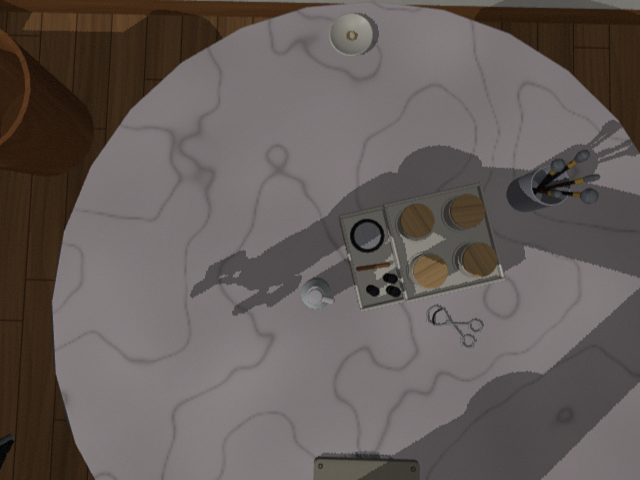

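The top view shows the lids at about (417,221), (465,211), (430,271) and (478,260). In the scene view they are at about (169,222), (217,228), (178,192) and (224,195). The pump bottle is at top (316,293) and the canister at (535,190).

```bash
cat > h.py <<'E'
import cv2,numpy as np
from scipy.spatial.transform import Rotation as R
from bench import bot, imaging
def ray(d,uv):
    f=240/np.tan(np.radians(d["fov_y"]/2))
    v=np.array([(uv[0]-d["cx"])/f,-(uv[1]-d["cy"])/f,-1.])
    v=R.from_rotvec(d["orientation"]).apply(v); return np.array(d["eye"]),v/np.linalg.norm(v)
def plane(d,uv,z):
    e,v=ray(d,uv); return e+v*(z-e[2])/v[2]
def tri(a,b):
    (e1,v1),(e2,v2)=a,b
    A=np.stack([v1,-v2],1); s=np.linalg.lstsq(A,e2-e1,rcond=None)[0]
    p,q=e1+s[0]*v1,e2+s[1]*v2; return (p+q)/2,np.linalg.norm(p-q)
def lids(d,box):
    x0,y0,x1,y1=box; im=d["frame"][y0:y1,x0:x1]
    h=cv2.cvtColor(im,cv2.COLOR_BGR2HSV)
    m=((h[...,0]>8)&(h[...,0]<28)&(h[...,1]>75)&(h[...,2]>60)).astype(np.uint8)*255
    m=cv2.morphologyEx(m,cv2.MORPH_CLOSE,np.ones((3,3)));m=cv2.morphologyEx(m,cv2.MORPH_OPEN,np.ones((5,5)))
    cs=cv2.findContours(m,cv2.RETR_EXTERNAL,cv2.CHAIN_APPROX_NONE)[0]
    cs=[c+np.array([x0,y0]) for c in cs if cv2.contourArea(c)>250]
    return [cv2.fitEllipse(cv2.convexHull(c)) for c in cs]
E
python3 - <<'E'
from h import *
T=imaging.get_image("top");S=imaging.get_image("scene")
lt=lids(T,(390,170,510,310));ls=lids(S,(140,165,250,260))
for e in lt: print("T",np.round(e[0],1),np.round(e[1],1),plane(T,e[0],.094).round(4))
for e in ls: print("S",np.round(e[0],1),np.round(e[1],1),plane(S,e[0],.094).round(4))
for a in lt:
    r=[(tri(ray(T,a[0]),ray(S,b[0]))) for b in ls]
    p=min(r,key=lambda t:t[1]+abs(t[0][2]-.092)); print(p[0].round(4),round(p[1],4))
for n,uv in dict(bottle=(316,293),lip1=(390,279),lip2=(393,291),lip3=(372,290)).items(): print(n,plane(T,uv,.145 if n=="bottle" else .078).round(3))
print("tray",[plane(T,uv,.062).round(4) for uv in [(478,184),(504,277)]],[plane(T,uv,.04).round(4) for uv in[(340,214),(361,308)]])
# big crops of both
a=cv2.resize(T["frame"][180:300,380:510],None,fx=4,fy=4,interpolation=cv2.INTER_CUBIC)[:480]
b=cv2.resize(S["frame"][170:260,140:250],None,fx=4,fy=4,interpolation=cv2.INTER_CUBIC)[:480]
b=cv2.resize(S["frame"][170:250,135:250],None,fx=4.0,fy=4.0,interpolation=cv2.INTER_CUBIC)
a=cv2.resize(a,(390,360));b=cv2.resize(b,(400,278))
o=np.zeros((360,790,3),np.uint8);o[:,:390]=a;o[:278,390:]=b
cv2.imwrite("pics/crop1.png",o)
E
```

```text
T [430.  270.9] [33.4 34.6] [ 0.4724 -0.0996  0.094 ]
T [479.5 259.5] [33.6 34.1] [ 0.4952 -0.1882  0.094 ]
T [417.  220.3] [33.4 33.4] [ 0.5628 -0.075   0.094 ]
T [467.2 210.8] [33.3 34.2] [ 0.5826 -0.1653  0.094 ]
S [216.6 221.7] [22.7 34.6] [ 0.5648 -0.0721  0.094 ]
S [165.9 220.5] [23.6 35.2] [ 0.5864 -0.1609  0.094 ]
S [223.5 191.2] [20.6 31.8] [ 0.4765 -0.096   0.094 ]
S [176.9 190.7] [20.5 32.6] [ 0.4998 -0.1832  0.094 ]
[ 0.472  -0.0995  0.0903] 0.0022
[ 0.4948 -0.1882  0.0898] 0.0029
[ 0.5627 -0.0744  0.0919] 0.0021
[ 0.5826 -0.1653  0.0902] 0.0026
bottle [0.431 0.103 0.145]
lip1 [ 0.455 -0.031  0.078]
lip2 [ 0.434 -0.037  0.078]
lip3 [0.434 0.002 0.078]
tray [array([ 0.6379, -0.1957,  0.062 ]), array([ 0.4643, -0.2453,  0.062 ])] [array([0.5766, 0.0623, 0.04  ]), array([0.3973, 0.0178, 0.04  ])]
```

View pics/crop1.png

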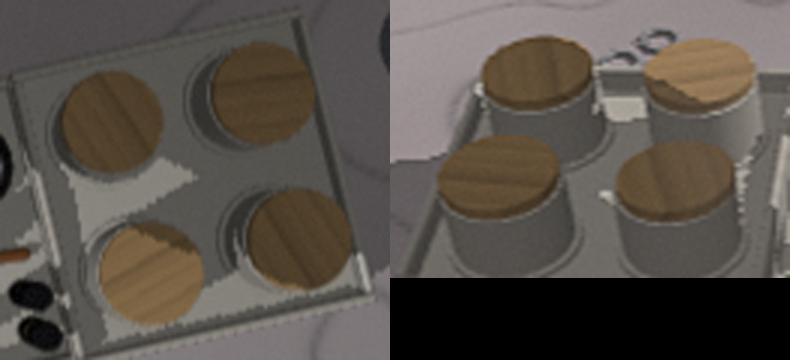

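The leave-one-out square fit and the 2 mm extra height both point to the far +y lid, number 3 at (.563,-.075), slipped about (+3.4,+1.7) mm. I'll confirm by pressing, starting with lid 4.

{"name": "drive_tool", "arguments": {
  "deltas": "1 1.68 -3.75 0 0; 1 1.68 -3.75 0 0; 1 1.68 -3.75 0 0; 1 1.68 -3.75 0 0; 1 1.68 -3.75 0 0; 1 1.68 -3.75 0 0; 1 1.68 -3.75 0 0; 1 1.68 -3.75 0 0; 1 1.68 -3.75 0 0; 1 1.68 -3.75 0 0; 1 1.68 -3.75 0 0; 1 1.68 -3.75 0 0; 1 1.68 -3.75 0 0; 1 1.68 -3.75 0 0; 1 1.68 -3.75 0 0; 1 1.68 -3.75 0 0; 1 1.68 -3.75 0 0; 1 1.68 -3.75 0 0; 1 1.68 -3.75 0 0; 1 1.68 -3.75 0 0",
  "squeeze": 20
}}

```text
clock: 2.2
tcp_pos: [0.5698, -0.1719, 0.4044]
tcp_rot: [-0.598, -3.084, -0.0]
wrist_force: [0.1, -0.0, -0.2]
gripper_width: -0.0003
gripper_force: 0.0
```

{"name": "drive_tool", "arguments": {
  "deltas": "1 0 0 -3 0; 1 0 0 -3 0; 1 0 0 -3 0; 1 0 0 -2 0; 1 0 0 -1 0; 1 0 0 -0.6 0; 1 0 0 -0.3 0; 1 0 0 0 0"
}}

```text
clock: 3.0
tcp_pos: [0.5698, -0.1704, 0.2764]
tcp_rot: [0.597, 3.083, -0.0]
wrist_force: [0.5, 0.1, -0.6]
gripper_width: -0.0002
gripper_force: 0.0
```

{"name": "drive_tool", "arguments": {
  "deltas": "1 0 0 -0.15 0; 1 0 0 -0.1 0; 1 0 0 -0.1 0; 1 0 0 0 0"
}}

```text
clock: 3.4
tcp_pos: [0.5695, -0.1702, 0.2724]
tcp_rot: [0.598, 3.084, -0.0]
wrist_force: [-1.4, -0.1, 0.8]
gripper_width: -0.0003
gripper_force: 0.0
```

{"name": "drive_tool", "arguments": {
  "deltas": "1 0 0 -0.1 0;1 0 0 -0.1 0; 1 0 0 0 0"
}}

```text
clock: 3.7
tcp_pos: [0.5694, -0.1702, 0.27]
tcp_rot: [-0.598, -3.084, -0.0]
wrist_force: [-0.6, -0.1, 0.1]
gripper_width: 0.0
gripper_force: 0.0
```

{"name": "drive_tool", "arguments": {
  "deltas": "1 0 0 -0.05 0;1 0 0 -0.05 0; 1 0 0 0 0"
}}

```text
clock: 4.0
tcp_pos: [0.5695, -0.1703, 0.2694]
tcp_rot: [-0.598, -3.084, 0.0]
wrist_force: [-1.2, 0.6, 2.5]
gripper_width: -0.0003
gripper_force: 1.1
```

{"name": "drive_tool", "arguments": {
  "deltas": "1 0 0 -0.05 0; 1 0 0 0 0"
}}

```text
clock: 4.2
tcp_pos: [0.5695, -0.1702, 0.2694]
tcp_rot: [0.598, 3.084, -0.0]
wrist_force: [-3.1, 1.1, 5.3]
gripper_width: 0.0004
gripper_force: 2.6
```

{"name": "drive_tool", "arguments": {
  "deltas": "1 0 0 1 0; 1 -2 -0.3 0 0; 1 -2.1 -0.4 0 0; 1 -2 -0.3 0 0; 1 0 0 -0.5 0; 1 0 0 -0.3 0; 1 0 0 0 0"
}}

```text
clock: 4.9
tcp_pos: [0.509, -0.1803, 0.2704]
tcp_rot: [0.597, 3.084, 0.0]
wrist_force: [-0.4, 0.8, -0.9]
gripper_width: 0.0002
gripper_force: 0.0
```

{"name": "drive_tool", "arguments": {
  "deltas": "1 0 0 -0.1 0;1 0 0 -0.05 0; 1 0 0 0 0"
}}

```text
clock: 5.2
tcp_pos: [0.5092, -0.1803, 0.2695]
tcp_rot: [0.597, 3.083, 0.0]
wrist_force: [2.1, 0.1, 1.1]
gripper_width: -0.0002
gripper_force: 0.3
```

{"name": "drive_tool", "arguments": {
  "deltas": "1 0 0 -0.05 0; 1 0 0 0 0"
}}

```text
clock: 5.4
tcp_pos: [0.5091, -0.1803, 0.2695]
tcp_rot: [0.597, 3.083, 0.0]
wrist_force: [0.2, 1.6, 4.1]
gripper_width: 0.0001
gripper_force: 2.2
```

{"name": "drive_tool", "arguments": {
  "deltas": "1 0 0 1 0; 1 -1.7 2.5 0 0; 1 -1.7 2.5 0 0; 1 -1.6 2.4 0 0; 1 0 0 -0.5 0; 1 0 0 -0.3 0; 1 0 0 0 0"
}}

```text
clock: 6.1
tcp_pos: [0.4589, -0.1067, 0.2706]
tcp_rot: [0.598, 3.084, -0.001]
wrist_force: [0.2, -0.5, -0.0]
gripper_width: -0.0002
gripper_force: 0.0
```

{"name": "drive_tool", "arguments": {
  "deltas": "1 0 0 -0.1 0;1 0 0 -0.05 0; 1 0 0 0 0"
}}

```text
clock: 6.4
tcp_pos: [0.459, -0.1068, 0.2695]
tcp_rot: [0.599, 3.083, -0.001]
wrist_force: [-0.3, -0.9, 0.0]
gripper_width: -0.0001
gripper_force: 0.3
```

{"name": "drive_tool", "arguments": {
  "deltas": "1 0 0 -0.05 0; 1 0 0 0 0"
}}

```text
clock: 6.6
tcp_pos: [0.459, -0.1067, 0.2694]
tcp_rot: [0.598, 3.083, -0.002]
wrist_force: [-1.2, -0.4, 4.4]
gripper_width: 0.0003
gripper_force: 2.3
```

{"name": "drive_tool", "arguments": {
  "deltas": "1 0 0 1.5 0; 1 3 1 0 0; 1 3 1 0 0; 1 3 1 0 0; 1 3.1 1.1 0 0; 1 0 0 -0.5 0; 1 0 0 -0.4 0; 1 0 0 0 0"
}}

```text
clock: 7.4
tcp_pos: [0.5779, -0.0652, 0.2732]
tcp_rot: [-0.597, -3.08, -0.0]
wrist_force: [-0.3, -0.1, 0.2]
gripper_width: 0.0
gripper_force: 0.0
```

{"name": "drive_tool", "arguments": {
  "deltas": "1 0 0 -0.1 0;1 0 0 -0.05 0; 1 0 0 0 0"
}}

```text
clock: 7.7
tcp_pos: [0.579, -0.0655, 0.2734]
tcp_rot: [-0.599, -3.084, -0.0]
wrist_force: [-0.1, 0.2, -0.6]
gripper_width: -0.0001
gripper_force: 0.0
```

{"name": "drive_tool", "arguments": {
  "deltas": "1 0 0 -0.05 0; 1 0 0 0 0"
}}

```text
clock: 7.9
tcp_pos: [0.5794, -0.0654, 0.2729]
tcp_rot: [0.598, 3.084, -0.0]
wrist_force: [-0.9, 0.8, -0.6]
gripper_width: 0.0001
gripper_force: 0.0
```

{"name": "drive_tool", "arguments": {
  "deltas": "1 0 0 -0.05 0; 1 0 0 0 0"
}}

```text
clock: 8.1
tcp_pos: [0.5796, -0.0652, 0.2725]
tcp_rot: [0.597, 3.084, 0.0]
wrist_force: [-1.0, 0.0, 2.1]
gripper_width: 0.0002
gripper_force: 0.7
```

Lid 3 touches 3 mm higher than the other three, so it is the slipped one. I'll press to a few newtons and drag it towards the pot's centre.

{"name": "drive_tool", "arguments": {
  "deltas": "1 0 0 -0.05 0; 1 0 0 0 0"
}}

```text
clock: 8.3
tcp_pos: [0.5797, -0.0651, 0.2723]
tcp_rot: [0.597, 3.084, 0.001]
wrist_force: [-1.6, 1.4, 4.6]
gripper_width: -0.0001
gripper_force: 2.3
```

{"name": "drive_tool", "arguments": {
  "deltas": "1 0 0 -0.05 0; 1 0 0 0 0"
}}

```text
clock: 8.5
tcp_pos: [0.5797, -0.0651, 0.2722]
tcp_rot: [0.597, 3.083, 0.001]
wrist_force: [-3.0, 1.0, 6.9]
gripper_width: -0.0001
gripper_force: 3.5
```

{"name": "drive_tool", "arguments": {
  "deltas": "1 -0.05 -0.02 0 0; 1 -0.05 -0.02 0 0; 1 -0.05 -0.02 0 0; 1 -0.05 -0.03 0 0; 1 0 0 0 0"
}}

```text
clock: 9.0
tcp_pos: [0.5775, -0.0663, 0.2712]
tcp_rot: [0.598, 3.084, -0.001]
wrist_force: [0.3, 0.1, 0.4]
gripper_width: -0.0004
gripper_force: 0.0
```

{"name": "drive_tool", "arguments": {
  "deltas": "1 -0.05 -0.02 0 0; 1 -0.05 -0.03 0 0; 1 0 0 0 0"
}}

```text
clock: 9.3
tcp_pos: [0.576, -0.0667, 0.2705]
tcp_rot: [-0.598, -3.083, 0.0]
wrist_force: [-0.4, -0.1, -0.1]
gripper_width: -0.0002
gripper_force: 0.0
```

{"name": "drive_tool", "arguments": {
  "deltas": "1 0 0 -0.05 0; 1 0 0 0 0"
}}

```text
clock: 9.5
tcp_pos: [0.5763, -0.0667, 0.2704]
tcp_rot: [-0.598, -3.084, 0.0]
wrist_force: [-0.1, 1.0, -0.3]
gripper_width: 0.0001
gripper_force: 0.0
```

{"name": "drive_tool", "arguments": {
  "deltas": "1 0 0 -0.05 0; 1 0 0 0 0"
}}

```text
clock: 9.7
tcp_pos: [0.5765, -0.0667, 0.2701]
tcp_rot: [-0.598, -3.084, 0.0]
wrist_force: [-0.3, 0.1, 0.8]
gripper_width: 0.0001
gripper_force: 0.0
```

{"name": "drive_tool", "arguments": {
  "deltas": "1 0 0 -0.05 0; 1 0 0 0 0"
}}

```text
clock: 9.9
tcp_pos: [0.5765, -0.0666, 0.2697]
tcp_rot: [-0.598, -3.084, 0.0]
wrist_force: [1.4, 0.8, -0.0]
gripper_width: -0.0001
gripper_force: 0.0
```

{"name": "drive_tool", "arguments": {
  "deltas": "1 0 0 -0.05 0; 1 0 0 0 0"
}}

```text
clock: 10.1
tcp_pos: [0.5765, -0.0666, 0.2695]
tcp_rot: [0.598, 3.084, -0.0]
wrist_force: [-1.0, -0.0, 2.1]
gripper_width: 0.0004
gripper_force: 1.0
```

{"name": "drive_tool", "arguments": {
  "deltas": "1 0 0 -0.05 0; 1 0 0 0 0"
}}

```text
clock: 10.3
tcp_pos: [0.5765, -0.0666, 0.2695]
tcp_rot: [0.598, 3.084, -0.0]
wrist_force: [-2.4, 0.2, 4.7]
gripper_width: -0.0
gripper_force: 2.5
```

It dropped in and is firm at 0.2695, the same height as the other lids. Next I'll check its opposite edge and one lateral edge.

{"name": "drive_tool", "arguments": {
  "deltas": "1 0 0 1 0; 1 -1.7 -0.9 0 0; 1 -1.6 -0.9 0 0; 1 0 0 -0.5 0; 1 0 0 -0.3 0; 1 0 0 -0.1 0; 1 0 0 0 0"
}}

```text
clock: 11.0
tcp_pos: [0.544, -0.0844, 0.2696]
tcp_rot: [0.597, 3.084, 0.0]
wrist_force: [0.6, 0.0, -0.5]
gripper_width: 0.0001
gripper_force: 0.0
```

{"name": "drive_tool", "arguments": {
  "deltas": "1 0 0 -0.05 0; 1 0 0 -0.05 0; 1 0 0 0 0"
}}

```text
clock: 11.3
tcp_pos: [0.544, -0.0845, 0.2695]
tcp_rot: [0.597, 3.083, 0.0]
wrist_force: [-1.3, 0.6, 5.0]
gripper_width: -0.0001
gripper_force: 2.4
```

{"name": "drive_tool", "arguments": {
  "deltas": "1 0 0 1 0; 1 0.8 2.5 0 0; 1 0 0 -0.5 0; 1 0 0 -0.3 0; 1 0 0 -0.1 0; 1 0 0 0 0"
}}

```text
clock: 11.9
tcp_pos: [0.5512, -0.06, 0.2695]
tcp_rot: [-0.598, -3.083, 0.0]
wrist_force: [-0.3, -0.1, -0.7]
gripper_width: 0.0003
gripper_force: 0.0
```

{"name": "drive_tool", "arguments": {
  "deltas": "1 0 0 -0.05 0; 1 0 0 -0.05 0; 1 0 0 0 0"
}}

```text
clock: 12.2
tcp_pos: [0.5512, -0.06, 0.2694]
tcp_rot: [-0.598, -3.084, 0.001]
wrist_force: [-2.7, -0.2, 6.0]
gripper_width: 0.0001
gripper_force: 3.0
```

All edges are firm. I'll lift straight up, move clear and check with the cameras.

{"name": "drive_tool", "arguments": {
  "deltas": "1 0 0 1 0; 1 0 0 3 0; 1 0 0 4 0; 1 0 0 4 0; 1 -1.5 3.8 0 0; 1 -1.5 3.8 0 0; 1 -1.5 3.8 0 0; 1 -1.5 3.8 0 0; 1 -1.5 3.8 0 0; 1 -1.5 3.8 0 0; 1 -1.5 3.8 0 0; 1 -1.5 3.8 0 0; 1 -1.5 3.8 0 0; 1 -1.5 3.8 0 0; 1 -1.5 3.8 0 0; 1 -1.5 3.8 0 0; 1 0 0 0 0; 1 0 0 0 0"
}}

```text
clock: 14.0
tcp_pos: [0.3711, 0.3969, 0.3889]
tcp_rot: [0.595, 3.084, -0.001]
wrist_force: [0.4, 0.6, 0.4]
gripper_width: -0.0001
gripper_force: 0.0
```

Run:
```python
from h import *
T=imaging.get_image("top");S=imaging.get_image("scene")
lt=lids(T,(390,170,510,310));ls=lids(S,(140,165,250,260))
P=[]
for a in lt:
    p=min([(tri(ray(T,a[0]),ray(S,b[0]))) for b in ls],key=lambda t:t[1]+abs(t[0][2]-.092)); P.append(p[0]); print(p[0].round(4),round(p[1],4))
if len(P)==4: print("parity mm",((P[0]-P[1]-P[2]+P[3])*1e3).round(1))
cv2.imwrite("pics/end_top.png",T["frame"])
```

```text
[ 0.4722 -0.0994  0.0904] 0.0024
[ 0.4949 -0.188   0.09  ] 0.0024
[ 0.5611 -0.0761  0.0908] 0.0025
[ 0.5828 -0.1649  0.0909] 0.0026
parity mm [-1.  -0.2  0.5]
```

View pics/end_top.png

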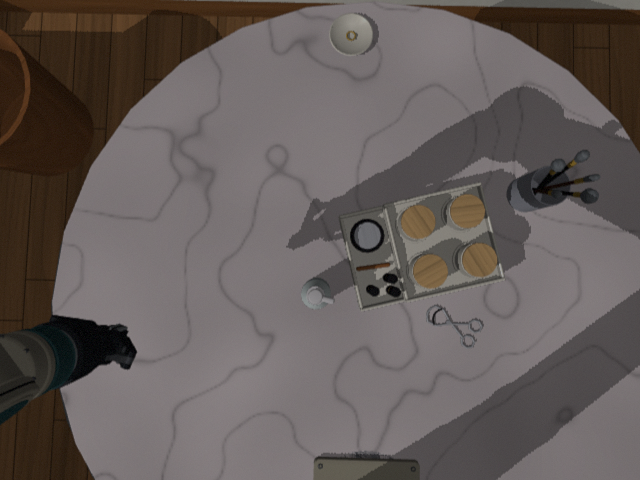

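The four lids form a square with equal heights, with lid 3 now at (417,222). The curler, bottle and canister haven't moved, and the arm is clear at (100,345).

```bash
python3 -c "
from bench import bot
print(bot.sign_off())"
```

```text
the job is handed in; nothing more can be done
None
```

The slipped lid was the one on the far, bottle-side pot; I pressed and nudged it home, all four lids now sit level and felt firm where pressed, the arm is clear, and the job is handed in at about 14 s.

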